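# Load the pharmacy caddy and hold it up level

### The arm

A 7-joint arm with a two-finger parallel gripper is mounted at the origin on the work surface. World frame = base frame: x ahead of the robot, y to its left, z up, the work surface at z = 0. Lengths are in m, angles in rad, forces in N, time in s.
With the tool pointing down it reaches from about 0.35 to 0.9 m from the base axis. Payload 8.1 kg.
Tool frame: the origin (TCP) lies between the finger pads, 19 mm behind the fingertips; this is the grasp point; z points along the fingers, y is the line along which they close (so a half turn about z gives the same grasp; the last joint's range is limited). The gripper opens to 92 mm and grips with 3 to 60 N. Pads are 19 mm wide; open, the fingers measure 130 mm over their backs; the gripper's body (75 mm by 190 mm) begins 47 mm behind the grasp point.
Start: joints at [-1.317, 0.434, 0.025, 1.573, -0.012, 1.134, -0.075], TCP at [0.218, 0.586, 0.246] pointing down, gripper open.
Joint ranges: [-2.62, 2.62], [-0.44, 2.09], [-1.27, 1.32], [0.08, 2.57], [-1.32, 4.46], [0.12, 2], [-2.74, 2.74]. Speed limits (rad/s): [2.22, 2.22, 3.01, 3.01, 3.14, 3.14, 3.14].

### API

Orientations are given as a rotation vector (axis times angle).
In Python, from cell import telemetry, vision, job gives the robot as it stands. The module is installed in compiled form; this text tells all that it offers.
- The arm moves only by the shell command python3 -m creep 'ROWS' [FORCE]. ROWS is text: rows parted by semicolons, each of 7 numbers parted by spaces: the finger opening in cm, from 0 to 9.18, then the shift along the tool's x, y, z in cm, then the turn, a rotation vector about the tool's x, y, z in degrees. A call has 1 to 5 rows; each row is the pose to reach, as a shift and turn from the pose commanded when the call began, along the tool's axes at that moment; what a row does not reach only later rows make up. A row lasts 1/8 s, in which the tool goes at most 62.5 mm and 10.7 degrees, less where a joint would pass 70% of its speed; a pose out of reach is approached as far as the arm can. A call with a gripper value outside its range is refused whole. The fingers move at their own pace and stop on an object; FORCE is the grip in N (left out, the last holds). Time passes only in rows, so rows that repeat a pose let the fingers close. It gives the time, the measured TCP pose, the force, the opening and the grip force at its end, in the units of the state.
- telemetry.observe(): the state, without advancing time (a new reading comes with each control period).
- vision.get_image(name): name is "side" or "top" or "wrist"; returns the picture (480x640x3 uint8, red, green, blue); there is no depth.
- vision.camera_info(name): a dict with "fov_y" (degrees; the focal length in pixels is half the picture's height over the tangent of half this angle, whatever the lens; pixels are square), "cx", "cy" (the principal point, pixels), "extrinsics" (4x4, takes a point from camera to world coordinates). Camera axes: x right, y down, z forward; pixel columns grow to the right and rows downward; lengths in m; the calibration is good to about 2 mm. A picture is of the moment at which its call begins: read the wrist's pose just before it. camera_info takes no time and is no camera call; for the wrist camera it gives the pose at the moment of the call.
- job.sign_off(): hands the job in; it is judged then, once.
The state is a dict: "clock": time; "joints": joint angles; "dq": joint speeds; "joint_efforts": joint torques, N m; "position": TCP position; "ee_rot": TCP orientation; "force": force on the tool from outside, world axes, zero at the start; "ft_torque": the same for the moment, N m; "width": opening from 0.0 (shut) to 1.0 (fully open); "gripper_force": force on a finger pad.
Only numpy, scipy, OpenCV 4.12 (cv2) and the standard library are available. Lean on these libraries where they do the work, as an engineer would, in place of code of your own. Each camera call takes 0.05 s, during which the arm holds its last target. There are 200 camera calls.

### The job

Stand the two small brown bottles that are loose on the counter upright in the two empty cells of the grey carry caddy, one per cell, while it stands on the counter. Then lift the loaded caddy by its handle, keeping it level, to about 12 cm clear of the counter, and finish while still holding it there, level and steady, with all four bottles in their cells. Do not tip a bottle over or shift the other things on the counter.

Things in the scene. Friction and masses are not known exactly. Their poses are not given: they have to be found in the camera images.
- caddy: Grey carry caddy, loose, any yaw, 184 (x) by 148 mm (y), 0.32 kg empty. Four cells at x +-55, y +-37 mm; cell floor 5, wall tops 45 mm above its underside. Slot 36 mm wide along x = 0, below the handle: a level bar along its y at x = 0, 16 mm wide, 136 long, 118 to 142 mm high, on uprights at y +-62 mm. Balanced at the handle when full. Origin: centre of underside, z up.
- handle (a point): Middle of the caddy's handle bar, 130 mm above the caddy's underside; bar 16 mm wide along the caddy's x, free to pinch from above.
- cell0 (a point): Cell 66 x 66 mm clear inside, -x -y corner of the caddy (its frame); this point is the centre of the cell's floor, where a bottle's underside belongs. Empty at the start if no bottle stands in it.
- cell1 (a point): Cell 66 x 66 mm clear inside, -x +y corner of the caddy (its frame); this point is the centre of the cell's floor, where a bottle's underside belongs. Empty at the start if no bottle stands in it.
- cell2 (a point): Cell 66 x 66 mm clear inside, +x -y corner of the caddy (its frame); this point is the centre of the cell's floor, where a bottle's underside belongs. Empty at the start if no bottle stands in it.
- cell3 (a point): Cell 66 x 66 mm clear inside, +x +y corner of the caddy (its frame); this point is the centre of the cell's floor, where a bottle's underside belongs. Empty at the start if no bottle stands in it.
- bottle0: Loose on the counter at the start; brown bottle, one of four alike, about 0.12 kg: body 56 mm diameter up to 62 mm, then a shoulder and a white screw cap, 36 mm diameter, from 70 to 98 mm (total height 98 mm); grip it by the cap. Pale label band. Origin: centre of the underside, z up along the bottle.
- bottle1: Loose on the counter at the start; brown bottle, one of four alike, about 0.12 kg: body 56 mm diameter up to 62 mm, then a shoulder and a white screw cap, 36 mm diameter, from 70 to 98 mm (total height 98 mm); grip it by the cap. Pale label band. Origin: centre of the underside, z up along the bottle.
- bottle2: Already standing in a cell of the caddy at the start; brown bottle, one of four alike, about 0.12 kg: body 56 mm diameter up to 62 mm, then a shoulder and a white screw cap, 36 mm diameter, from 70 to 98 mm (total height 98 mm); grip it by the cap. Pale label band. Origin: centre of the underside, z up along the bottle.
- bottle3: Already standing in a cell of the caddy at the start; brown bottle, one of four alike, about 0.12 kg: body 56 mm diameter up to 62 mm, then a shoulder and a white screw cap, 36 mm diameter, from 70 to 98 mm (total height 98 mm); grip it by the cap. Pale label band. Origin: centre of the underside, z up along the bottle.
- jar: Bystander: squat white ointment jar, 64 mm diameter, 46 mm high, near the loose bottles. Origin: centre of the underside.
- cup: Bystander: open steel cup, 64 mm diameter, 60 mm high, near the loose bottles. Origin: centre of the underside.
- stock: Bystander: larger bottle of the same make, 76 mm diameter, 132 mm high, beyond the caddy; not for the caddy. Origin: centre of the underside.
- mortar: Bystander: white ceramic mortar, 116 mm diameter, 66 mm high, with its pestle leaning out to 110 mm. Origin: centre of the underside.
- tin: Bystander: flat round metal tin, 72 mm diameter, 30 mm high. Origin: centre of the underside.
- spatula: Bystander: spatula lying flat on the counter left of the caddy, 170 mm long. Origin: on its underside, along its length.

How it is judged:
On the way, in this order (a step that is already met when the one before it is completed fails the run):
1. every cell of the caddy holds one upright bottle, the bottles are let go, and the caddy still stands on the counter (distance between any of bottle0, bottle1, bottle2, bottle3 and cell0 below 0.02 m and distance between any of bottle0, bottle1, bottle2, bottle3 and cell1 below 0.02 m and distance between any of bottle0, bottle1, bottle2, bottle3 and cell2 below 0.02 m and distance between any of bottle0, bottle1, bottle2, bottle3 and cell3 below 0.02 m and angle between each of bottle0, bottle1, bottle2, bottle3's own z axis and vertical below 0.15 rad and contact force between the fingers and bottle0 below 0.5 N and contact force between the fingers and bottle1 below 0.5 N and contact force between the fingers and bottle2 below 0.5 N and contact force between the fingers and bottle3 below 0.5 N and height (world z) of caddy below 0.01 m), for 0.2 s.
2. the caddy is lifted clear of the counter in the fingers (height (world z) of caddy above 0.08 m and contact force between the fingers and caddy above 2 N), for 0.2 s.
At the end, for the whole second after the job is handed in: Held by the fingers at the handle (TCP within 60 mm of its middle), caddy underside 80 to 180 mm up, tilt < 0.12 rad, still (< 0.03 m/s, 0.15 rad/s), on no other thing; each cell has one bottle, within 20 mm of its floor's middle, tilt < 0.15 rad, not touched by the fingers (all of step 2 and distance between any of bottle0, bottle1, bottle2, bottle3 and cell0 below 0.02 m and distance between any of bottle0, bottle1, bottle2, bottle3 and cell1 below 0.02 m and distance between any of bottle0, bottle1, bottle2, bottle3 and cell2 below 0.02 m and distance between any of bottle0, bottle1, bottle2, bottle3 and cell3 below 0.02 m and angle between each of bottle0, bottle1, bottle2, bottle3's own z axis and vertical below 0.15 rad and contact force between the fingers and bottle0 below 0.5 N and contact force between the fingers and bottle1 below 0.5 N and contact force between the fingers and bottle2 below 0.5 N and contact force between the fingers and bottle3 below 0.5 N and height (world z) of caddy below 0.18 m and distance between the grasp point and handle below 0.06 m and angle between caddy's own z axis and vertical below 0.12 rad and linear speed of caddy below 0.03 m/s and angular speed of caddy below 0.15 rad/s and contact force between caddy and stock below 0.2 N and contact force between caddy and mortar below 0.2 N and contact force between caddy and jar below 0.2 N and contact force between caddy and cup below 0.2 N and contact force between caddy and tin below 0.2 N); the arm keeps its last pose, push and grip.
It fails at once if one of the bystanders (jar, cup, stock bottle, mortar, tin, spatula) is shifted by more than 40 mm (distance of any of jar, cup, stock, mortar, tin, spatula from where it was at the start of the episode above 0.04 m).
It fails at once if a bottle is tipped over (more than 0.7 rad) (angle between any of bottle0, bottle1, bottle2, bottle3's own z axis and vertical above 0.7 rad).
It fails at once if the caddy is tilted by more than 0.3 rad (angle between caddy's own z axis and vertical above 0.3 rad).
It also fails if it takes over 72 s, if anything falls off the work surface, if the arm or the gripper's body presses on something with over 40 N, if the wrist force passes 120 N, or if a joint passes its speed limit or range.

## Working session

There is one attempt and no reset: what is moved stays moved. The work goes in short steps, Python scripts to look and compute and a shell command to move; the robot and the scene stay as the last step left them, time stands still between calls to the robot, and variables do not carry over. Pictures are saved under pics/ and viewed, at most 10 in all, crops included, and the job is handed in when it is done.

```bash
mkdir -p pics; python3 - <<'E'
from cell import telemetry, vision
import cv2
for n in("top","side"):
    cv2.imwrite(f"pics/{n}0.png",vision.get_image(n)[:,:,::-1]); i=vision.camera_info(n); print(n,i["fov_y"],i["cx"],i["cy"],i["extrinsics"])
s=telemetry.observe();print({k:s[k] for k in("clock","position","ee_rot","width","force")})
E
```

```text
top 54.675896512643554 325.18732232199636 238.0671970376808 [[-0.00811633 -0.98901489  0.14759292  0.39275778]
 [-0.99995431  0.00877278  0.00379725  0.03791469]
 [-0.00505034 -0.14755535 -0.98904091  1.23221381]
 [ 0.          0.          0.          1.        ]]
side 57.41985404987542 323.7829278760492 240.67618929117026 [[-0.97119599 -0.17819842  0.1581887   0.4313777 ]
 [-0.23823522  0.73932644 -0.62979393  0.54737712]
 [-0.00472481 -0.64933946 -0.76048402  0.7196845 ]
 [ 0.          0.          0.          1.        ]]
{'clock': 0.1, 'position': array([0.21820392, 0.58523099, 0.24480329]), 'ee_rot': array([-5.57608316e-01, -3.09159169e+00,  2.23057841e-03]), 'width': 1.0002962299872145, 'force': array([ 0.22247113,  0.90857164, -0.91562623])}
```

View pics/top0.png

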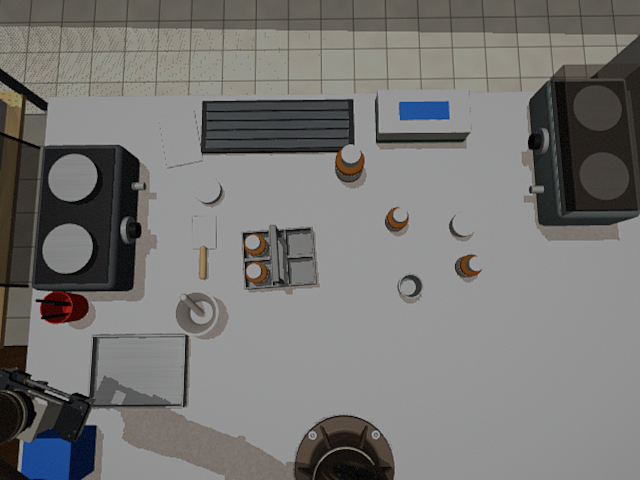

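View pics/side0.png

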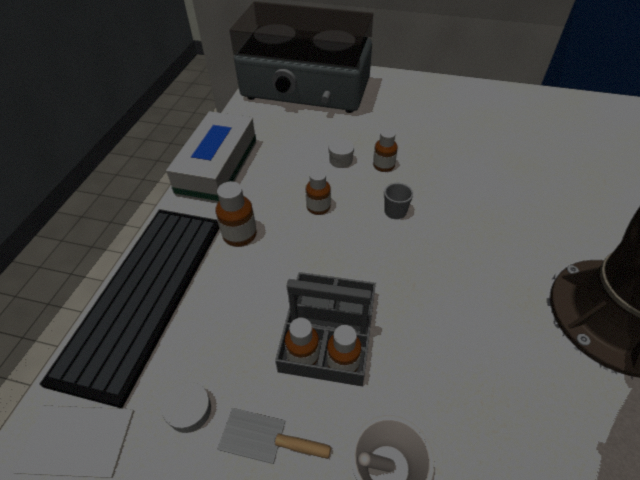

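The top view shows loose bottle caps at about (400,214) and (474,263), and the caddy at (279,258) with its right-hand (robot −y) cells empty. The side view agrees. Next I zoom in for accurate pixel positions.

```bash
cat > h.py <<'E'
import numpy as np, cv2
from cell import vision, telemetry
from scipy.spatial.transform import Rotation as R
def ray(i,u,v):
    f=240/np.tan(np.radians(i["fov_y"]/2)); E=np.array(i["extrinsics"])
    return E[:3,3],E[:3,:3]@[(u-i["cx"])/f,(v-i["cy"])/f,1]
def px2w(i,u,v,z):
    o,d=ray(i,u,v); return o+d*(z-o[2])/d[2]
def proj(i,P):
    f=240/np.tan(np.radians(i["fov_y"]/2)); E=np.array(i["extrinsics"]); p=E[:3,:3].T@(np.array(P)-E[:3,3])
    return np.array([i["cx"]+f*p[0]/p[2],i["cy"]+f*p[1]/p[2]])
E
python3 - <<'E'
import cv2
a=cv2.imread("pics/top0.png"); b=cv2.imread("pics/side0.png")
c=cv2.resize(a[195:305,235:495],(780,330),interpolation=cv2.INTER_CUBIC)
d=cv2.resize(b[265:390,270:400],(260,250),interpolation=cv2.INTER_CUBIC)
e=cv2.resize(b[125:250,290:420],(260,250),interpolation=cv2.INTER_CUBIC)
import numpy as np
o=np.zeros((580,780,3),np.uint8);o[:330]=c;o[330:,:260]=d;o[330:,260:520]=e
cv2.imwrite("pics/crop.png",o)
E
```

```text
(no output)
```

View pics/crop.png

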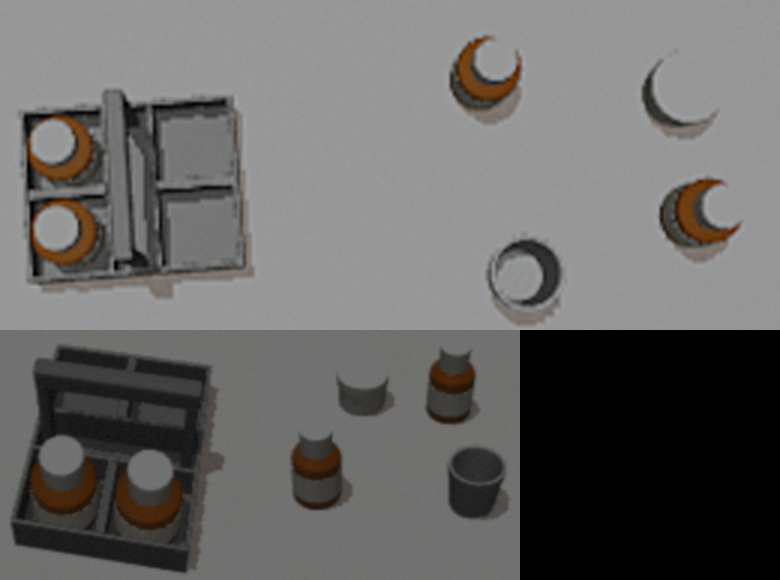

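```bash
python3 - <<'E'
from h import *
t=vision.camera_info("top"); s=vision.camera_info("side")
c=lambda x,y:(235+x/3,195+y/3)
for n,p,z in[("A",(497,60),.098),("B",(721,207),.098),("h1",(114,91),.142),("h2",(124,262),.142),("TL",(20,112),.045),("TR",(233,97),.045),("BR",(243,270),.045),("BL",(30,280),.045),("jar",(686,86),.046),("cup",(526,274),.06),("f2",(52,142),.098),("f3",(57,227),.098)]:
    P=px2w(t,*c(*p),z); print(n,P.round(4),"side",proj(s,P).round(1))
print("stock",px2w(t,350,156,.132))
E
```

```text
A [ 0.6183 -0.1459  0.098 ] side [317.5 174.3]
B [ 0.4946 -0.3244  0.098 ] side [387.1 133.6]
h1 [0.5873 0.1663 0.142 ] side [287.7 281.5]
h2 [0.4516 0.1574 0.142 ] side [372.2 293.6]
TL [0.5869 0.2589 0.045 ] side [275.6 360.7]
TR [0.5984 0.0747 0.045 ] side [299.5 271.5]
BR [0.4492 0.0669 0.045 ] side [377.5 283.3]
BL [0.4423 0.2477 0.045 ] side [363.6 374.4]
jar [ 0.6043 -0.3167  0.046 ] side [340.4 146.8]
cup [ 0.4432 -0.1704  0.06  ] side [398.4 192.8]
f2 [0.553  0.2222 0.098 ] side [300.1 329.7]
f3 [0.4829 0.2171 0.098 ] side [343.9 336.3]
stock [ 0.76054715 -0.02056624  0.132     ]
```

The points agree across both cameras: handle length 0.136 m, and the corner and handle centres match. The caddy centre is (0.519, 0.162) with its bar at 3.7° from world x. Now a helper for computing shifts.

```bash
cat > go.py <<'E'
# go.py x y z yaw_deg(of closing line): shift (cm) and turn (deg) in present tool axes
import sys; from h import *
x,y,z,a=map(float,sys.argv[1:5]); s=telemetry.observe()
M=R.from_rotvec(s["ee_rot"]); best=None
for k in(0,180):
    a2=np.radians(a+k); Y=np.array([np.cos(a2),np.sin(a2),0]); Z=np.array([0,0,-1.]); T=R.from_matrix(np.c_[np.cross(Y,Z),Y,Z])
    r=(M.inv()*T).as_rotvec(degrees=True)
    print("shift",(M.inv().apply(np.array([x,y,z])-s["position"])*100).round(2),"turn",r.round(2))
print("pos",s["position"].round(4),"q",s["joints"].round(2),"t",round(s["clock"],2),"w",round(s["width"],3),"F",s["force"].round(1))
E
python3 go.py .6183 -.1459 .22 3.7
```

```text
shift [-63.03 -54.52   2.57] turn [-7.000e-02  5.000e-02  6.585e+01]
shift [-63.03 -54.52   2.57] turn [-6.0000e-02 -8.0000e-02 -1.1415e+02]
pos [0.2182 0.5852 0.2448] q [-1.32  0.44  0.02  1.57 -0.01  1.13 -0.08] t 0.1 w 1.0 F [ 0.2  0.9 -0.9]
```

```bash
python3 -m creep '6.5 -4.5 -3.9 0 0 0 10; 6.5 -9 -7.8 0 0 0 20; 6.5 -13.5 -11.7 0 0 0 30; 6.5 -18 -15.6 0 0 0 40; 6.5 -22.5 -19.5 0 0 0 50' 20; python3 go.py .6183 -.1459 .22 3.7
```

```text
clock: 0.72
position: [0.3616, 0.3224, 0.2454]
ee_rot: [-1.819, -2.561, 0.0]
force: [1.1, 0.1, 0.8]
width: 0.711
gripper_force: 0.0
shift [-52.67   8.82   2.54] turn [-0.   -0.   15.53]
shift [-52.67   8.82   2.54] turn [ 1.0000e-02 -1.0000e-02 -1.6447e+02]
pos [0.3616 0.3224 0.2454] q [-1.08  0.2   0.29  1.92 -0.07  1.02 -0.43] t 0.72 w 0.711 F [1.1 0.1 0.8]
```

```bash
python3 -m creep '6.5 -5.5 0.9 0 0 0 5; 6.5 -11 1.8 0 0 0 10; 6.5 -16.5 2.8 0 0 0 15.5; 6.5 -22 3.7 0 0 0 15.5; 6.5 -27.5 4.6 0 0 0 15.5'; python3 go.py .6183 -.1459 .22 3.7
```

```text
clock: 1.35
position: [0.4969, 0.079, 0.2455]
ee_rot: [-2.141, -2.299, -0.0]
force: [1.0, 0.5, 0.0]
width: 0.709
gripper_force: 0.0
shift [-23.3   10.52   2.54] turn [-0.   -0.01  0.37]
shift [-23.3   10.52   2.54] turn [ 2.0000e-02 -1.0000e-02 -1.7963e+02]
pos [0.4969 0.079  0.2455] q [-0.67  0.24  0.5   1.89 -0.14  1.04 -0.04] t 1.35 w 0.709 F [1.  0.5 0. ]
```

```bash
python3 -m creep '6.5 -5 2.2 0 0 0 0; 6.5 -10 4.5 0 0 0 0; 6.5 -15 6.8 0 0 0 0; 6.5 -20 9 1 0 0 0; 6.5 -23.3 10.5 2.5 0 0 0.4'; python3 -m creep '6.5 0 0 0 0 0 0; 6.5 0 0 0 0 0 0'; python3 go.py .6183 -.1459 .093 3.7; python3 - <<'E'
from h import *
cv2.imwrite("pics/w1.png",vision.get_image("wrist")[:,:,::-1]); i=vision.camera_info("wrist")
print(proj(i,[.6183,-.1459,.098]),i["extrinsics"])
E
```

```text
clock: 1.98
position: [0.6183, -0.1474, 0.2202]
ee_rot: [2.151, 2.288, -0.001]
force: [0.8, 0.9, -0.3]
width: 0.705
gripper_force: 0.0
clock: 2.22
position: [0.6173, -0.1436, 0.2202]
ee_rot: [-2.148, -2.291, 0.0]
force: [0.8, 0.1, 0.0]
width: 0.706
gripper_force: 0.0
shift [-0.24  0.1  12.72] turn [-0.05 -0.04 -0.03]
shift [-0.24  0.1  12.72] turn [-7.0000e-02  8.0000e-02  1.7997e+02]
pos [ 0.6173 -0.1436  0.2202] q [-0.22  0.5   0.55  1.61 -0.29  1.1   0.47] t 2.23 w 0.706 F [0.8 0.1 0. ]
[320.89307429 249.45933476] [[ 9.97852497e-01  6.27524444e-02  1.87756515e-02  6.11340791e-01]
 [ 6.54995619e-02 -9.53990968e-01 -2.92593644e-01 -6.32411234e-02]
 [-4.49164422e-04  2.93195095e-01 -9.56052527e-01  3.59313872e-01]
 [ 0.00000000e+00  0.00000000e+00  0.00000000e+00  1.00000000e+00]]
```

View pics/w1.png

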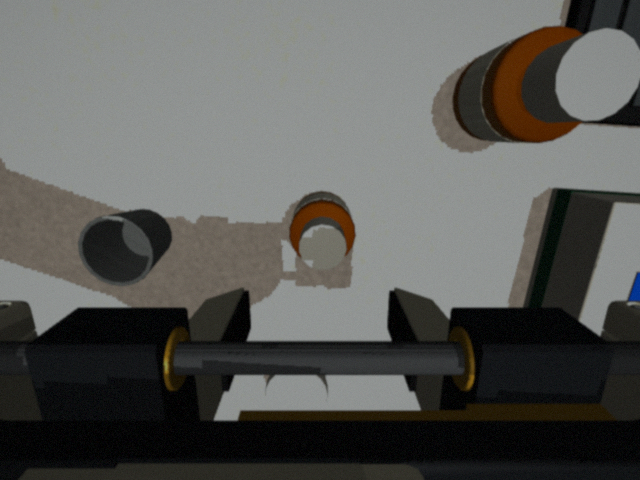

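Cap centre is at about (323,247) px against a predicted (321,249), so the measurements agree to within 2 mm. Descend and grip.

```bash
python3 -m creep '6.5 -0.1 0.15 3 0 0 0; 6.5 -0.1 0.15 6 0 0 0; 6.5 -0.1 0.15 9 0 0 0; 6.5 -0.1 0.15 11 0 0 0; 6.5 -0.1 0.15 12.7 0 0 0' 20; python3 -m creep '6.5 0 0 0 0 0 0; 3 0 0 0 0 0 0; 3 0 0 0 0 0 0; 3 0 0 0 0 0 0; 3 0 0 0 0 0 0' 20; python3 go.py .5598 .1095 .098 3.7
```

```text
clock: 2.9
position: [0.6193, -0.1436, 0.0932]
ee_rot: [-2.147, -2.293, -0.001]
force: [-0.1, 0.0, -0.2]
width: 0.71
gripper_force: 0.0
clock: 3.52
position: [0.6195, -0.1454, 0.094]
ee_rot: [2.149, 2.291, 0.001]
force: [-0.5, -0.4, 3.3]
width: 0.387
gripper_force: 20.0
shift [25.82 -4.33 -0.41] turn [ 0.05  0.01 -0.05]
shift [25.82 -4.33 -0.41] turn [ 1.0000e-02 -8.0000e-02  1.7995e+02]
pos [ 0.6195 -0.1454  0.094 ] q [-0.17  0.64  0.48  1.73 -0.37  0.86  0.54] t 3.52 w 0.387 F [-0.5 -0.4  3.3]
```

```bash
python3 -m creep '3 0 0 -2 0 0 0; 3 0 0 -5 0 0 0; 3 0 0 -8 0 0 0; 3 3 -0.5 -10 0 0 0; 3 7 -1.2 -10 0 0 0'; python3 -m creep '3 4 -0.6 0 0 0 0; 3 8 -1.3 0 0 0 0; 3 12 -2 0 0 0 0; 3 16 -2.7 0 0 0 0; 3 18.5 -3.1 0 0 0 0'; python3 -m creep '3 0 0 0 0 0 0; 3 0 0 0 0 0 0;3 0 0 0 0 0 0'; python3 go.py .5598 .1095 .098 3.7;python3 - <<'E'
from h import *
cv2.imwrite("pics/t2.png",cv2.resize(vision.get_image("top")[190:310,230:390,::-1],(800,600),interpolation=cv2.INTER_CUBIC))
E
```

```text
clock: 4.15
position: [0.6037, -0.0772, 0.1968]
ee_rot: [2.15, 2.286, 0.004]
force: [0.7, 0.3, -1.6]
width: 0.391
gripper_force: 20.0
clock: 4.78
position: [0.5595, 0.1087, 0.1947]
ee_rot: [-2.147, -2.293, -0.002]
force: [0.6, -0.3, -0.8]
width: 0.385
gripper_force: 20.0
clock: 5.15
position: [0.5603, 0.1049, 0.194]
ee_rot: [2.151, 2.288, 0.0]
force: [0.0, -0.2, -1.3]
width: 0.388
gripper_force: 20.0
shift [ 0.46 -0.03  9.6 ] turn [ 0.03  0.02 -0.17]
shift [ 0.46 -0.03  9.6 ] turn [ 3.0000e-02 -5.0000e-02  1.7983e+02]
pos [0.5603 0.1049 0.194 ] q [-0.66  0.42  0.53  1.81 -0.25  0.98  0.03] t 5.15 w 0.388 F [ 0.  -0.2 -1.3]
```

View pics/t2.png

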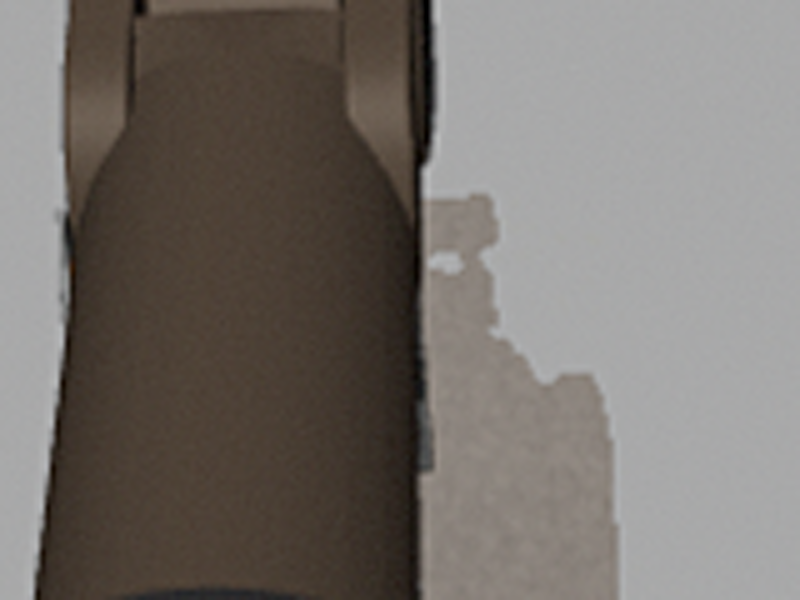

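The arm hides the cell in the top view, so I go by the measured coordinates and watch the force on the way down.

```bash
python3 -m creep '3 0.4 0 2 0 0 0; 3 0.4 0 4 0 0 0; 3 0.4 0 5 0 0 0; 3 0.4 0 6 0 0 0; 3 0.4 0 7 0 0 0'; python3 go.py .5598 .1095 .099 3.7;python3 - <<'E'
from h import *
cv2.imwrite("pics/s2.png",cv2.resize(vision.get_image("side")[200:410,240:440,::-1],(571,600),interpolation=cv2.INTER_CUBIC))
E
```

```text
clock: 5.82
position: [0.5601, 0.1102, 0.1234]
ee_rot: [2.15, 2.29, 0.001]
force: [-0.7, -0.4, -1.3]
width: 0.391
gripper_force: 20.0
shift [-0.07 -0.04  2.44] turn [ 0.04 -0.01 -0.07]
shift [-0.07 -0.04  2.44] turn [-1.0000e-02 -6.0000e-02  1.7993e+02]
pos [0.5601 0.1102 0.1234] q [-0.63  0.51  0.48  1.88 -0.31  0.83  0.08] t 5.83 w 0.391 F [-0.7 -0.4 -1.3]
```

View pics/s2.png

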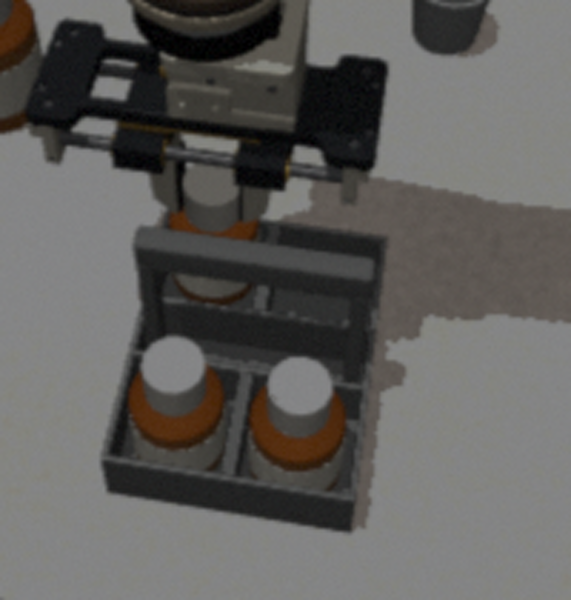

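The bottle is inside the far cell with clear margins. Lower, release, retreat.

```bash
python3 -m creep '3 -0.05 0 0.8 0 0 0; 3 -0.05 0 1.5 0 0 0; 3 -0.05 0 2 0 0 0; 3 -0.05 0 2.3 0 0 0; 3 -0.05 0 2.3 0 0 0'; python3 -m creep '5.5 0 0 0 0 0 0; 5.5 0 0 0 0 0 0; 5.5 0 0 0 0 0 0'; python3 -m creep '5.5 0 0 -2 0 0 0; 5.5 0 0 -5 0 0 0; 5.5 0 0 -9 0 0 0; 5.5 -4 0 -11 0 0 0; 5.5 -8 0 -11 0 0 0'; python3 go.py .4946 -.3244 .21 3.7
```

```text
clock: 6.5
position: [0.5597, 0.1099, 0.1004]
ee_rot: [-2.149, -2.291, 0.0]
force: [-0.4, 0.3, -1.0]
width: 0.387
gripper_force: 20.0
clock: 6.88
position: [0.56, 0.1099, 0.1008]
ee_rot: [2.149, 2.291, 0.001]
force: [-0.5, 0.1, 0.1]
width: 0.592
gripper_force: 0.0
clock: 7.5
position: [0.566, 0.0296, 0.2126]
ee_rot: [2.146, 2.291, 0.005]
force: [-0.1, 0.3, -0.4]
width: 0.601
gripper_force: 0.0
shift [-34.86  -9.44   0.2 ] turn [ 0.22 -0.04  0.04]
shift [-34.86  -9.44   0.2 ] turn [ 5.0000e-02  3.4000e-01 -1.7996e+02]
pos [0.566  0.0296 0.2126] q [-0.55  0.4   0.55  1.8  -0.24  1.01  0.16] t 7.5 w 0.601 F [-0.1  0.3 -0.4]
```

```bash
python3 -m creep '6.5 -5 -1.3 0 0 0 0; 6.5 -10 -2.7 0 0 0 0; 6.5 -15 -4 0 0 0 0; 6.5 -20 -5.4 0 0 0 0; 6.5 -24 -6.5 0 0 0 0'; python3 -m creep '6.5 -4 -1.1 0 0 0 0; 6.5 -8 -2.1 0 0 0 0; 6.5 -10.9 -3 0 0 0 0; 6.5 -10.9 -3 0 0 0 0; 6.5 -10.9 -3 0 0 0 0'; python3 go.py .4946 -.3244 .093 3.7;  python3 - <<'E'
from h import *
w=vision.get_image("wrist")[:,:,::-1]; i=vision.camera_info("wrist")
t=vision.get_image("top")[195:305,235:368,::-1]
p=proj(i,[.4946,-.3244,.098]); print(p)
o=np.zeros((560,798,3),np.uint8); x,y=max(int(p[0])-130,0),max(int(p[1])-90,0); c=w[y:y+180,x:x+260]; print(x,y)
o[:560,:]=0; o[:180*1,:260]=c; o[200:530,:399]=cv2.resize(t,(399,330),interpolation=cv2.INTER_CUBIC)
cv2.imwrite("pics/w2.png",o)
E
```

```text
clock: 8.12
position: [0.5145, -0.2159, 0.2108]
ee_rot: [2.151, 2.289, 0.0]
force: [0.8, 0.4, 0.3]
width: 0.706
gripper_force: 0.0
clock: 8.75
position: [0.4925, -0.3236, 0.2104]
ee_rot: [-2.149, -2.291, -0.001]
force: [0.5, 0.6, 0.0]
width: 0.707
gripper_force: 0.0
shift [-0.1   0.2  11.74] turn [ 0.01 -0.04 -0.04]
shift [-0.1   0.2  11.74] turn [-6.0000e-02 -1.0000e-02  1.7996e+02]
pos [ 0.4925 -0.3236  0.2104] q [ 0.07  0.45  0.61  1.74 -0.29  1.04  0.84] t 8.75 w 0.707 F [0.5 0.6 0. ]
[322.41729634 251.80021594]
192 161
```

View pics/w2.png

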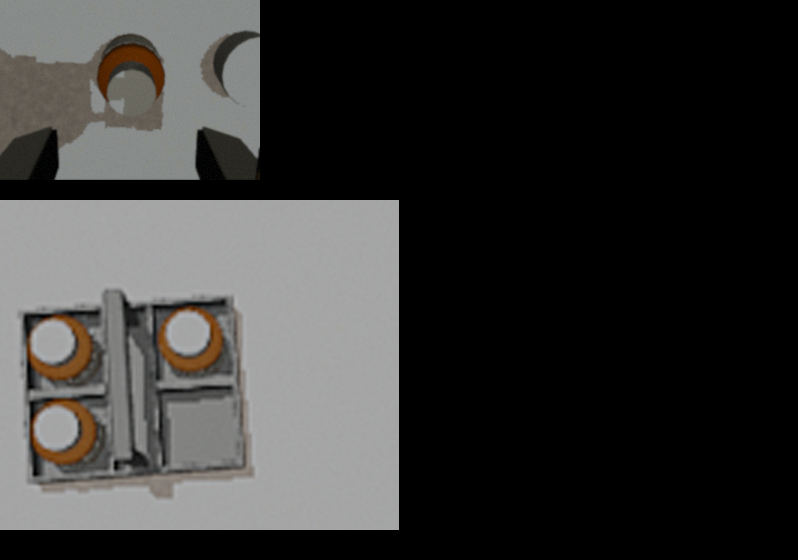

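The first bottle stands in its cell and the caddy hasn't moved. The second cap is at (324,253) px against a predicted (322,252). Pick it.

```bash
python3 -m creep '6.5 -0.1 0.3 3 0 0 0; 6.5 -0.1 0.3 6 0 0 0; 6.5 -0.1 0.3 9 0 0 0; 6.5 -0.1 0.3 10.5 0 0 0; 6.5 -0.1 0.3 11.7 0 0 0' 20; python3 -m creep '6.5 0 0 0 0 0 0; 3 0 0 0 0 0 0; 3 0 0 0 0 0 0; 3 0 0 0 0 0 0; 3 0 0 0 0 0 0' 20; python3 -m creep '3 0 0 -2 0 0 0; 3 0 0 -5 0 0 0; 3 0 0 -8 0 0 0; 3 0 0 -12 0 0 0; 3 0 0 -14 0 0 0'; python3 go.py .4860 .1047 .22 3.7
```

```text
clock: 9.48
position: [0.4958, -0.3246, 0.0932]
ee_rot: [2.148, 2.292, 0.0]
force: [-0.2, -0.3, 0.6]
width: 0.712
gripper_force: 0.0
clock: 10.1
position: [0.4956, -0.3252, 0.0939]
ee_rot: [2.149, 2.291, 0.001]
force: [1.0, 0.2, 1.8]
width: 0.39
gripper_force: 20.0
clock: 10.72
position: [0.4957, -0.3255, 0.2356]
ee_rot: [2.148, 2.289, 0.001]
force: [-0.3, 0.1, -0.2]
width: 0.387
gripper_force: 20.0
shift [43.    1.76  1.52] turn [ 0.11  0.06 -0.06]
shift [43.    1.76  1.52] turn [ 9.0000e-02 -1.7000e-01  1.7994e+02]
pos [ 0.4957 -0.3255  0.2356] q [ 0.06  0.43  0.62  1.71 -0.28  1.09  0.83] t 10.72 w 0.387 F [-0.3  0.1 -0.2]
```

```bash
python3 -m creep '3 3 0.1 0 0 0 0; 3 8 0.3 0 0 0 0; 3 13 0.5 0 0 0 0; 3 18 0.7 0 0 0 0; 3 23 0.9 0 0 0 0'; python3 -m creep '3 5 0.2 0 0 0 0; 3 10 0.4 0.5 0 0 0; 3 15 0.6 1 0 0 0; 3 18 0.7 1.5 0 0 0; 3 20 0.8 1.5 0 0 0'; python3 -m creep '3 0 0 0 0 0 0; 3 0 0 1 0 0 0; 3 0 0 2 0 0 0'; python3 go.py .4860 .1047 .125 3.7
```

```text
clock: 11.35
position: [0.4893, -0.0934, 0.2335]
ee_rot: [-2.15, -2.291, -0.0]
force: [1.2, -0.1, -0.0]
width: 0.388
gripper_force: 20.0
clock: 11.98
position: [0.4842, 0.1069, 0.2181]
ee_rot: [-2.147, -2.293, 0.001]
force: [0.3, 0.5, -0.2]
width: 0.388
gripper_force: 20.0
clock: 12.35
position: [0.4849, 0.1039, 0.1978]
ee_rot: [2.151, 2.289, -0.0]
force: [0.1, 0.2, -0.3]
width: 0.389
gripper_force: 20.0
shift [0.07 0.12 7.28] turn [-0.    0.01 -0.15]
shift [0.07 0.12 7.28] turn [2.0000e-02 0.0000e+00 1.7985e+02]
pos [0.4849 0.1039 0.1978] q [-0.71  0.29  0.49  1.97 -0.17  0.92 -0.07] t 12.35 w 0.389 F [ 0.1  0.2 -0.3]
```

```bash
python3 -m creep '3 0.05 0.1 2 0 0 0; 3 0.05 0.1 4 0 0 0; 3 0.05 0.1 5.5 0 0 0; 3 0.05 0.1 6.5 0 0 0; 3 0.05 0.1 7.2 0 0 0'; python3 -m creep '3 0 0 0.7 0 0 0; 3 0 0 1.4 0 0 0; 3 0 0 2 0 0 0; 3 0 0 2.5 0 0 0; 3 0 0 2.5 0 0 0'; python3 go.py .4860 .1047 .099 3.7
```

```text
clock: 12.98
position: [0.486, 0.1055, 0.126]
ee_rot: [2.15, 2.291, -0.0]
force: [0.8, 0.3, -1.8]
width: 0.39
gripper_force: 20.0
clock: 13.6
position: [0.4857, 0.1056, 0.1012]
ee_rot: [-2.149, -2.291, 0.001]
force: [0.4, -0.1, -1.3]
width: 0.39
gripper_force: 20.0
shift [-0.09  0.02  0.22] turn [-0.03  0.01 -0.05]
shift [-0.09  0.02  0.22] turn [2.0000e-02 5.0000e-02 1.7995e+02]
pos [0.4857 0.1056 0.1012] q [-0.65  0.43  0.43  2.07 -0.28  0.7   0.03] t 13.6 w 0.39 F [ 0.4 -0.1 -1.3]
```

```bash
python3 -m creep '3 0 0 0.1 0 0 0; 3 0 0 0.1 0 0 0; 4.8 0 0 0.1 0 0 0; 4.8 0 0 0.1 0 0 0; 4.8 0 0 0.1 0 0 0'; python3 -m creep '4.8 0 0 -2 0 0 0; 4.8 0 0 -5 0 0 0; 4.8 0 0 -9 0 0 0; 4.8 -4 0 -13 0 0 0; 4.8 -9 0 -13 0 0 0';  python3 -m creep '5 -5 0 0 0 0 -10; 5 -10 0 0 0 0 -20; 5 -15 0 0 0 0 -30; 5 -15 0 0 0 0 -40; 5 -15 0 0 0 0 -50'; python3 go.py .5194 .162 .21 93.7;  python3 - <<'E'
from h import *
t=vision.get_image("top")[195:305,235:368,::-1]; s=vision.get_image("side")[225:395,250:410,::-1]
cv2.imwrite("pics/f.png",np.hstack([cv2.resize(t,(399,330),interpolation=cv2.INTER_CUBIC),cv2.resize(s,(311,330))]))
E
```

```text
clock: 14.22
position: [0.486, 0.1057, 0.1006]
ee_rot: [2.15, 2.291, 0.0]
force: [0.5, -0.7, 0.1]
width: 0.521
gripper_force: 0.0
clock: 14.85
position: [0.4936, 0.0159, 0.2335]
ee_rot: [2.144, 2.292, 0.008]
force: [0.3, -0.4, -0.1]
width: 0.523
gripper_force: 0.0
clock: 15.48
position: [0.501, -0.1348, 0.2305]
ee_rot: [-0.974, -2.987, 0.0]
force: [0.3, -0.4, -1.0]
width: 0.54
gripper_force: 0.0
shift [16.01 25.06  2.04] turn [-1.000e-02 -1.000e-02 -3.983e+01]
shift [16.01 25.06  2.04] turn [-1.0000e-02  1.0000e-02  1.4017e+02]
pos [ 0.501  -0.1348  0.2305] q [-0.18  0.28  0.44  1.88 -0.14  1.01  1.25] t 15.47 w 0.54 F [ 0.3 -0.4 -1. ]
```

View pics/f.png

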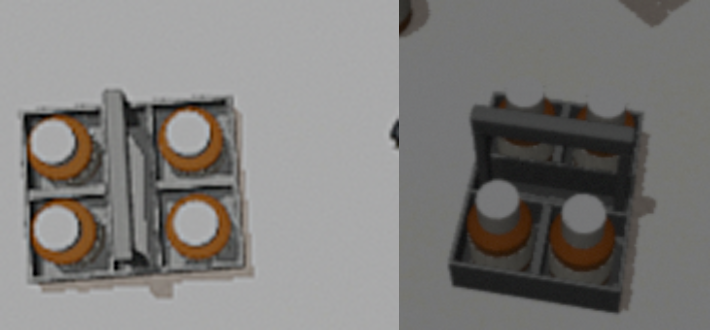

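All four bottles stand in their cells and the caddy hasn't moved, with the handle still at (113,90)–(123,262) in the crop. Next, the handle.

```bash
python3 -m creep '5 3 4.7 0 0 0 -10; 5 6.2 9.7 0 0 0 -20; 5 9.4 14.7 0 0 0 -30; 5 12.5 19.6 0 0 0 -39.8; 5 15 23.5 1 0 0 -39.8'; python3 -m creep '5 0 0 0 0 0 0; 5 0 0 0 0 0 0'; python3 go.py .5194 .162 .128 93.7
```

```text
clock: 16.2
position: [0.5199, 0.1473, 0.2211]
ee_rot: [-0.094, 3.139, 0.002]
force: [1.4, -0.2, -0.4]
width: 0.548
gripper_force: 0.0
clock: 16.45
position: [0.5196, 0.1437, 0.2204]
ee_rot: [0.09, -3.14, 0.001]
force: [-0.5, -1.3, 0.5]
width: 0.547
gripper_force: 0.0
shift [-0.09  1.83  9.24] turn [-0.04 -0.02 -0.4 ]
shift [-0.09  1.83  9.24] turn [-4.000e-02  7.000e-02  1.796e+02]
pos [0.5196 0.1437 0.2204] q [-0.51  0.32  0.18  1.83 -0.07  1.    1.33] t 16.45 w 0.547 F [-0.5 -1.3  0.5]
```

```bash
python3 -m creep '5 -0.05 1.8 2 0 0 -0.4; 5 -0.05 1.8 4 0 0 -0.4; 5 -0.05 1.8 6 0 0 -0.4; 5 -0.05 1.8 8 0 0 -0.4; 5 -0.05 1.8 9.2 0 0 -0.4' 50; python3 -m creep '5 0 0 0 0 0 0; 5 0 0 0 0 0 0'; python3 go.py .5194 .162 .129 93.7
```

```text
clock: 17.08
position: [0.5191, 0.1606, 0.128]
ee_rot: [0.1, -3.14, 0.001]
force: [-0.4, 0.3, -0.3]
width: 0.544
gripper_force: 0.0
clock: 17.32
position: [0.5196, 0.1621, 0.1293]
ee_rot: [-0.104, 3.139, 0.0]
force: [0.7, -0.2, 0.0]
width: 0.544
gripper_force: 0.0
shift [ 0.02 -0.01  0.03] turn [0.01 0.06 0.1 ]
shift [ 0.02 -0.01  0.03] turn [-1.000e-01  2.000e-02 -1.799e+02]
pos [0.5196 0.1621 0.1293] q [-0.52  0.43  0.15  1.92 -0.09  0.8   1.33] t 17.32 w 0.544 F [ 0.7 -0.2  0. ]
```

```bash
python3 -m creep '1 0 0 0 0 0 0; 1 0 0 0 0 0 0; 1 0 0 0 0 0 0; 1 0 0 0 0 0 0; 1 0 0 0 0 0 0' 50; python3 -m creep '1 0 0 -0.3 0 0 0; 1 0 0 -0.8 0 0 0; 1 0 0 -1.5 0 0 0; 1 0 0 -2.3 0 0 0; 1 0 0 -3 0 0 0'
```

```text
clock: 17.95
position: [0.5191, 0.1626, 0.1286]
ee_rot: [-0.106, 3.14, 0.0]
force: [0.5, 0.0, 1.0]
width: 0.17
gripper_force: 50.0
clock: 18.58
position: [0.5192, 0.1624, 0.1592]
ee_rot: [-0.106, 3.139, 0.0]
force: [0.5, -0.3, -8.0]
width: 0.17
gripper_force: 50.0
```

The fingers hold the 16 mm bar and carry the full 8 N load. Lift on.

```bash
python3 -m creep '1 0 0 -1 0 0 0; 1 0 0 -2 0 0 0; 1 0 0 -3 0 0 0; 1 0 0 -4 0 0 0; 1 0 0 -5 0 0 0'; python3 -m creep '1 0 0 -1 0 0 0; 1 0 0 -2 0 0 0; 1 0 0 -3 0 0 0; 1 0 0 -3.7 0 0 0; 1 0 0 -4 0 0 0'; python3 -m creep '1 0 0 0 0 0 0; 1 0 0 0 0 0 0; 1 0 0 0 0 0 0; 1 0 0 0 0 0 0; 1 0 0 0 0 0 0';  python3 go.py .5194 .162 .25 93.7; python3 - <<'E'
from h import *
s=vision.get_image("side")[150:450,200:500,::-1]
cv2.imwrite("pics/g.png",cv2.resize(s,(600,600)))
E
```

```text
clock: 19.2
position: [0.5191, 0.1624, 0.2092]
ee_rot: [-0.106, 3.14, 0.0]
force: [0.1, 0.2, -7.5]
width: 0.171
gripper_force: 50.0
clock: 19.82
position: [0.5192, 0.1624, 0.249]
ee_rot: [-0.106, 3.139, 0.0]
force: [-0.1, -0.5, -7.3]
width: 0.174
gripper_force: 50.0
clock: 20.45
position: [0.5191, 0.1623, 0.2485]
ee_rot: [0.106, -3.14, 0.0]
force: [0.0, -0.4, -8.0]
width: 0.169
gripper_force: 50.0
shift [-0.03 -0.04 -0.15] turn [-0.   -0.    0.15]
shift [-0.03 -0.04 -0.15] turn [   0.     -0.   -179.85]
pos [0.5191 0.1623 0.2485] q [-0.54  0.3   0.18  1.78 -0.06  1.07  1.3 ] t 20.45 w 0.169 F [ 0.  -0.4 -8. ]
```

View pics/g.png

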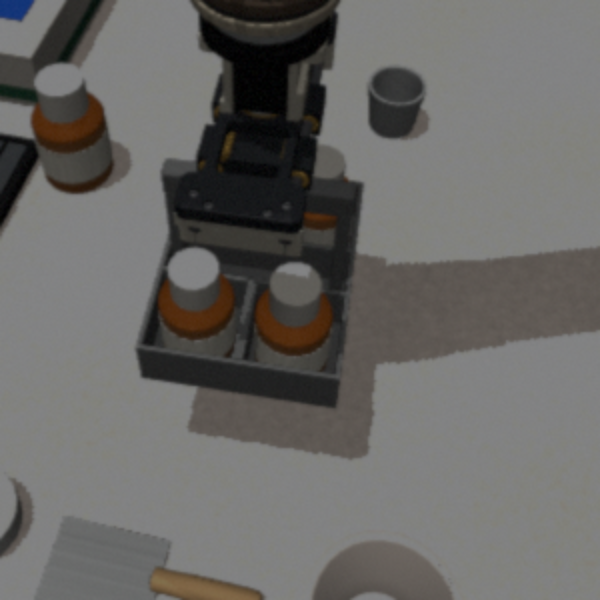

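The caddy hangs level at 12 cm with the bottles in their cells and bystanders clear. Hand in.

```bash
python3 -c "
from cell import job; print(job.sign_off())"
```

```text
the job is handed in; nothing more can be done
None
```

I stood both loose bottles in the empty cells, lifted the loaded caddy level to about 12 cm, and signed off at about 20.5 s while still holding it steady; the sign-off returned no verdict.

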